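# Find the rocking cover of the bench's socket well and push it open

### The arm

A 6-joint arm with a two-finger parallel gripper is mounted at the origin on the work surface. World frame = base frame: x ahead of the robot, y to its left, z up, the work surface at z = 0. Lengths are in m, angles in rad, forces in N, time in s.
With the tool pointing down it reaches from about 0.3 to 0.775 m from the base axis. Payload 14.6 kg.
Tool frame: the origin (TCP) lies on the centre line of the jaws, within the pads' length; the fingertips stand 19 mm ahead of it and the grasp point (between the pads) is the TCP; y points along the fingers, x is the direction in which the jaws open and shut, and the axes are right-handed (so a half turn about y gives the same grasp; the last joint's range is limited). The gripper opens to 94 mm and grips with 3 to 60 N. Pads are 16 mm wide; open, the fingers measure 119 mm over their backs; the gripper's body (75 mm by 177 mm) begins 78 mm behind the grasp point.
Start: joints at [-1.255, 0.3, 1.521, -0, 1.321, -0.067], TCP at [0.205, -0.51, 0.224] pointing down, gripper open.
Joint ranges: [-3.03, 3.03], [-0.79, 2.21], [0.23, 2.52], [-1.04, 4.18], [0, 3.07], [-2.55, 2.55]. Speed limits (rad/s): [2.22, 2.22, 2.57, 3.14, 3.14, 3.14].

### API

Orientations are given as [roll, pitch, yaw] about the fixed x, y, z axes, in that order (R = Rz(yaw) Ry(pitch) Rx(roll)).
In Python, from station import get_obs, cams, workorder gives the robot as it stands.
- The arm moves only by the shell command python3 -m handwheel 'ROWS' [FORCE]. ROWS is JSON, a list of rows, each an object of numbers: "fingers": the opening, from -1 (shut) to 1 (fully open); "x", "y", "z": the shift along the tool's x, y, z in m; "spin": the turn about the tool's y in degrees. In form: [{"fingers": .., "x": .., "y": .., "z": .., "spin": ..}, ...]. A call has exactly 10 rows; each row is the pose to reach, as a shift and turn from the pose commanded when the call began, along the tool's axes at that moment; what a row does not reach only later rows make up. A row lasts 1/10 s, in which the tool goes at most 50 mm and 8.59 degrees, less where a joint would pass 70% of its speed; a pose out of reach is approached as far as the arm can. A call with a gripper value outside its range is refused whole. The fingers move at their own pace and stop on an object; FORCE is the grip in N (left out, the last holds). Time passes only in rows, so rows that repeat a pose let the fingers close, or fill a call up. It gives the time, the measured TCP pose, the force and the opening at its end, in the units of the state.
- get_obs(): the state, without advancing time (a new reading comes with each control period).
- cams.camera(name): name is "scene" or "top" or "wrist"; returns (picture, depth): 384x512x3 uint8, red, green, blue; 384x512 float32, m along the optical axis (not along the pixel's ray), 0 where there is no reading.
- cams.get_calibration(name): a dict with "fx", "fy", "cx", "cy" (pixels), "dist" ([k1, k2, p1, p2, k3] as OpenCV has them; the pictures are not rectified), "view" (4x4, takes a point from world to camera coordinates). Camera axes: x right, y down, z forward; pixel columns grow to the right and rows downward; lengths in m; the calibration is good to about 2 mm. A picture is of the moment at which its call begins: read the wrist's pose just before it. get_calibration takes no time and is no camera call; for the wrist camera it gives the pose at the moment of the call.
- workorder.hand_in(): hands the job in, once; it reports no verdict.
The state is a dict: "time_s": time; "qpos": joint angles; "joint_vel": joint speeds; "tau": joint torques, N m; "ee_pos": TCP position; "eef_rot": TCP orientation; "force": force on the tool from outside, world axes, zero at the start; "moment": the same for the moment, N m; "grip_width": finger opening in m.
Only numpy, scipy, OpenCV 4.12 (cv2) and the standard library are available. Lean on these libraries where they do the work, as an engineer would, in place of code of your own. Each camera call takes 0.05 s, during which the arm holds its last target. There are 200 camera calls.

### The job

The sockets in the plywood socket well on the bench lie under four identical grey covers, three clipped down for good and one that rocks on a pivot, and nobody remembers which: press the black ribbed strips at the covers' far ends until you find the one that gives way, and press that strip down so that the cover's near end tips up. Then push the raised end on, away from the robot, until the cover stands fully open against its stop, and leave it standing there. Do it all by pressing and pushing, without gripping the cover, and leave the screwdriver, the red bit case and the screw tin where they are.

Things in the scene. Friction and masses are not known exactly. Their poses are not given: they have to be found in the camera images.
- well: Socket well: low plywood box fixed on the bench, 250 mm deep (x), 600 long (y), top 85 mm above the bench. Origin on the bench under the covers' pivot line, half-way along; x points away from the robot (within 0.2 rad), y left, z up. Four identical grey covers lie flush in its top, at y = 159, 53, -53, -159 mm. The ledges round them are flush too: 54 mm wide on the near side, 35 mm on the far side.
- strip_1 (a point): Centre of the black ribbed strip (40 mm in x, 84 in y) at the far end of the 1st cover from the left (y = 159 mm in the well), on its top, 40 mm beyond the pivot line; axes as the well's; fixed to the well. It is where to press. Below the strips the well is empty to 75 mm under the top; below the covers' near half, sockets stand 35 mm under the top.
- strip_2 (a point): The same on the 2nd cover from the left (y = 53 mm). Any of the four covers may be the one that rocks; the other three are fixed rigidly. On the one that rocks about 5 N on this point moves it: the far end sinks into the well and the near end rises. Its pivot is stiff (friction about 0.15 N m) and it stays at any angle where it is left.
- strip_3 (a point): The same on the 3rd cover from the left (y = -53 mm). A cover measures 155 mm in x, 100 in y, 9 thick (grey laminate on plywood): shut, it reaches from 93 mm before the pivot line (near edge) to 62 mm beyond it (far edge). The pivot runs along y at the well's x = 0, 4 mm under the cover's top.
- strip_4 (a point): The same on the 4th cover from the left (y = -159 mm).
- rocking_cover (a joint): Angle in rad of the one cover that rocks, whichever place it is in: 0 shut and flush (at the start), growing as its far end sinks and its near end rises; 1.35 fully open on its stop, nearly upright, near edge about 88 mm above the well's top, grey face away from the robot. Pressed at the near end it gives only to -0.05. About 0.22 kg.
- screwdriver_grip (a point): screwdriver with a blue handle, 190 mm long, lying loose on the plywood plate at the left end of the well, along the well's x; this point is in its handle. To be left alone.
- bit_case: red plastic drill bit case, 95 x 52 x 24 mm, lying loose on the plywood plate at the right end of the well; origin at the centre of its underside. To be left alone.
- screw_tin: flat round screw tin with a green lid, 58 mm in diameter, 24 mm high, standing loose on the plywood plate at the right end of the well, nearer the robot than the bit case; origin at the centre of its underside. To be left alone.

How it is judged:
On the way:
1. the cover that rocks has been found and tipped by pressing its far end (value of joint rocking_cover above 0.1 rad), for 0.1 s.
At the end, for the whole second after the job is handed in: The cover that rocks stands open at more than 1.2 rad (its stop is at 1.35 rad) and at rest, and the screwdriver, bit case and screw tin are within 20 mm of where they were (value of joint rocking_cover above 1.2 rad and velocity of joint rocking_cover between -0.05 and 0.05 rad/s and distance of each of screwdriver_grip, bit_case, screw_tin from where it was at the start of the episode below 0.02 m); the robot touches nothing.
It fails at once if the screwdriver, bit case or screw tin is lifted, carried or knocked more than 20 mm from its place (distance of any of screwdriver_grip, bit_case, screw_tin from where it was at the start of the episode above 0.02 m).
It fails at once if the cover is gripped: squeezed on its face and its back at once by the fingers (contact force between the fingers and rocking_cover_c0 above 6 N and contact force between the fingers and rocking_cover_c1 above 6 N).
It also fails if it takes over 45 s, if anything falls off the work surface, if the arm or the gripper's body presses on something with over 40 N, if the wrist force passes 120 N, or if a joint passes its speed limit or range.

## Working session

There is one attempt and no reset: what is moved stays moved. The work goes in short steps, Python scripts to look and compute and a shell command to move; the robot and the scene stay as the last step left them, time stands still between calls to the robot, and variables do not carry over. Pictures are saved under pics/ and viewed, about 8 in all and at most 12, crops included, and the job is handed in when it is done.

```bash
mkdir -p pics; ls; python3 - <<'E'
from station import get_obs,cams
import cv2,numpy as np
o=get_obs();print({k:np.round(v,3).tolist() for k,v in o.items()})
for n in("top","scene"):
    p,d=cams.camera(n);np.savez(f"{n}0.npz",p=p,d=d);cv2.imwrite(f"pics/{n}0.png",p[...,::-1])
    c=cams.get_calibration(n);print(n,{k:np.round(v,3).tolist() for k,v in c.items()})
E
```

```text
pics
{'time_s': 0.0, 'qpos': [-1.255, 0.3, 1.522, 0.0, 1.321, -0.067], 'joint_vel': [-0.001, 0.002, 0.001, -0.001, 0.001, 0.0], 'tau': [-0.003, -53.182, -35.274, 0.071, 0.024, -0.0], 'ee_pos': [0.205, -0.51, 0.224], 'eef_rot': [-1.571, 0.001, -1.188], 'force': [1.255, -0.579, -0.811], 'moment': [-0.039, 0.025, 0.022], 'grip_width': 0.094}
top {'fx': 484.386, 'fy': 484.386, 'cx': 259.882, 'cy': 193.641, 'dist': [-0.087, 0.0, 0.0, 0.0, 0.0], 'view': [[-0.004, -1.0, -0.028, 0.034], [-0.988, 0.008, -0.155, 0.548], [0.155, 0.027, -0.988, 1.102], [0.0, 0.0, 0.0, 1.0]]}
scene {'fx': 385.031, 'fy': 385.031, 'cx': 256.32, 'cy': 190.721, 'dist': [-0.129, 0.0, 0.0, 0.0, 0.0], 'view': [[0.695, 0.719, 0.006, -0.372], [0.519, -0.496, -0.696, -0.206], [-0.498, 0.487, -0.718, 1.141], [0.0, 0.0, 0.0, 1.0]]}
```

View pics/top0.png

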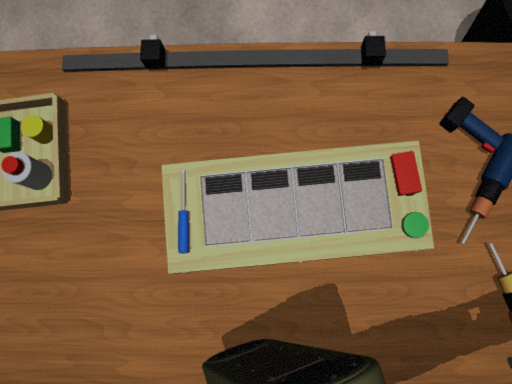

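The top view shows the well in the middle, with the strips at about (224,184), (270,179), (316,175) and (362,171). The screwdriver is at (184,215), the red case at (406,173) and the tin at (415,225).

```bash
cat > h.py <<'E'
from station import get_obs,cams
import cv2,numpy as np
from scipy.spatial.transform import Rotation as Ro
def cast(n,px,z):
    c=cams.get_calibration(n);K=np.array([[c['fx'],0,c['cx']],[0,c['fy'],c['cy']],[0,0,1.]])
    u=cv2.undistortPoints(np.array(px,float).reshape(-1,1,2),K,np.array(c['dist'],float))[:,0]
    V=np.array(c['view']);R=V[:3,:3];o=-R.T@V[:3,3];r=np.c_[u,np.ones(len(u))]@R
    return o+r*((z-o[2])/r[:,2])[:,None]
def well():
    w=np.load('well.npy');return w[:2],w[2]
def w2(x,y):
    o,a=well();c,s=np.cos(a),np.sin(a);return o+np.array([c*x-s*y,s*x+c*y])
def go(x,y,h):  # tip to well x,y, height h above well top -> tool-axis shift + spin
    o=get_obs();R=Ro.from_euler('xyz',o['eef_rot']).as_matrix();p=w2(x,y)
    t=np.r_[p,0.085+h+0.019];d=R.T@(t-o['ee_pos']);return np.round(d,4)
E
python3 - <<'E'
from h import *
p=np.load('top0.npz')['p'];g=p.max(2)
roi=np.zeros_like(g);roi[150:205,195:390]=1
m=((g<70)&(roi>0)).astype(np.uint8)
m=cv2.morphologyEx(m,cv2.MORPH_CLOSE,np.ones((3,5)));m=cv2.morphologyEx(m,cv2.MORPH_OPEN,np.ones((7,7)))
n,l,s,c=cv2.connectedComponentsWithStats(m);print(s[1:],c[1:])
k=np.argsort(c[1:,0]);P=cast('top',c[1:][k],.085)[:,:2];print(P)
if len(P)==4:
    ys=np.array([.159,.053,-.053,-.159]);
    v=(P*ys[:,None]).sum(0)/(ys**2).sum();print('scale',np.hypot(*v));a=np.arctan2(-v[0],v[1])
    o=P.mean(0)-.04*np.array([np.cos(a),np.sin(a)]);np.save('well.npy',np.r_[o,a]);print('well',o,a)
    for y in ys: print(w2(.04,y),np.hypot(*w2(.04,y)))
    ob=get_obs();print('yaw',ob['eef_rot'][2],go(.04,.159,.06))
E
```

```text
[[344 162  36  19 583]
 [298 166  36  19 605]
 [252 170  36  20 612]
 [206 175  36  19 605]] [[361.34133791 170.95883362]
 [315.52727273 175.03966942]
 [269.28267974 179.46568627]
 [223.24958678 183.9768595 ]]
[[ 0.56518692  0.11359787]
 [ 0.57472228  0.00808836]
 [ 0.58409097 -0.0977539 ]
 [ 0.59274354 -0.20294022]]
scale 0.9994923925765341
well [ 0.53933715 -0.04822689] 0.0869825459777667
[0.56537314 0.11364691] 0.5766822371249329
[0.57458166 0.00804765] 0.5746380184811385
[ 0.58379019 -0.0975516 ] 0.5918845343075295
[ 0.59299872 -0.20315086] 0.6268315177310032
yaw -1.1880128685401257 [-0.444   0.0604  0.5669]
```

View pics/scene0.png

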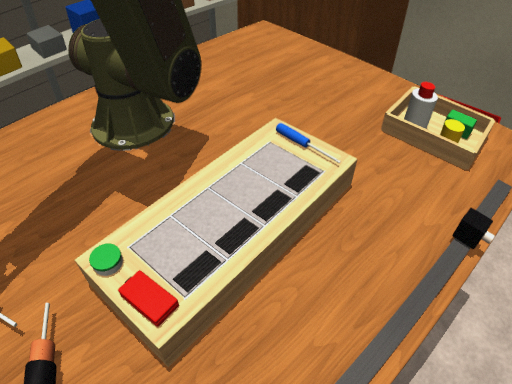

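```bash
python3 -c "
from h import *
print(go(.04,-.159,.03))"
```

```text
[-0.1397  0.0901  0.4742]
```

```bash
python3 -m handwheel '[{"fingers":-1,"x":-0.015,"y":0,"z":0.05,"spin":2},{"fingers":-1,"x":-0.03,"y":0,"z":0.1,"spin":4},{"fingers":-1,"x":-0.045,"y":0,"z":0.15,"spin":6},{"fingers":-1,"x":-0.06,"y":0,"z":0.2,"spin":8},{"fingers":-1,"x":-0.075,"y":0,"z":0.25,"spin":10},{"fingers":-1,"x":-0.09,"y":0,"z":0.295,"spin":12},{"fingers":-1,"x":-0.105,"y":0,"z":0.34,"spin":14},{"fingers":-1,"x":-0.115,"y":0,"z":0.385,"spin":16},{"fingers":-1,"x":-0.13,"y":0.02,"z":0.43,"spin":17},{"fingers":-1,"x":-0.14,"y":0.04,"z":0.474,"spin":17}]' 10; python3 -c "
from h import *
o=get_obs();print(o['eef_rot'],o['grip_width'],o['force'],go(.04,-.159,0))"
```

```text
time_s: 1.1
ee_pos: [0.5923, -0.2029, 0.1853]
eef_rot: [-1.57, -0.0, -1.485]
force: [0.4, -1.4, 0.4]
grip_width: 0.0173
[-1.56998627e+00 -4.10805072e-04 -1.48495640e+00] 0.01733955058524932 [ 0.39240106 -1.39872576  0.44778809] [0.0002 0.0813 0.0006]
```

```bash
python3 -m handwheel '[{"fingers":-1,"y":0.03},{"fingers":-1,"y":0.06},{"fingers":-1,"y":0.07},{"fingers":-1,"y":0.074},{"fingers":-1,"y":0.077},{"fingers":-1,"y":0.079},{"fingers":-1,"y":0.081},{"fingers":-1,"y":0.082},{"fingers":-1,"y":0.083},{"fingers":-1,"y":0.083}]'; python3 -c "
from h import *
print(get_obs()['force'],go(.04,-.159,0))"
```

```text
[ 0.39240106 -1.39872576  0.44778809] [0.0002 0.0813 0.0006]validation failed for argument at $[0]...
```

Every key must be present in each row, so I'll send it again with all five.

```bash
python3 -m handwheel '[{"fingers":-1,"x":0,"y":0.03,"z":0,"spin":0},{"fingers":-1,"x":0,"y":0.06,"z":0,"spin":0},{"fingers":-1,"x":0,"y":0.07,"z":0,"spin":0},{"fingers":-1,"x":0,"y":0.074,"z":0,"spin":0},{"fingers":-1,"x":0,"y":0.077,"z":0,"spin":0},{"fingers":-1,"x":0,"y":0.079,"z":0,"spin":0},{"fingers":-1,"x":0,"y":0.081,"z":0,"spin":0},{"fingers":-1,"x":0,"y":0.082,"z":0,"spin":0},{"fingers":-1,"x":0,"y":0.083,"z":0,"spin":0},{"fingers":-1,"x":0,"y":0.083,"z":0,"spin":0}]'; python3 -c "
from h import *
print(get_obs()['force'],go(.04,-.159,0))"
```

```text
time_s: 2.1
ee_pos: [0.5911, -0.2048, 0.1043]
eef_rot: [-1.57, -0.001, -1.485]
force: [-4.9, 2.4, 11.6]
grip_width: 0.0005
[-4.88578849  2.42541906 11.63011457] [-0.0015  0.0003  0.002 ]
```

Strip 4 holds firm: 11.6 N with no movement. On to strip 3.

```bash
python3 -m handwheel '[{"fingers":-1,"x":0,"y":-0.02,"z":0,"spin":0},{"fingers":-1,"x":-0.04,"y":-0.025,"z":0,"spin":0},{"fingers":-1,"x":-0.08,"y":-0.025,"z":0,"spin":0},{"fingers":-1,"x":-0.106,"y":-0.025,"z":0,"spin":0},{"fingers":-1,"x":-0.106,"y":-0.015,"z":0,"spin":0},{"fingers":-1,"x":-0.106,"y":-0.008,"z":0,"spin":0},{"fingers":-1,"x":-0.106,"y":-0.004,"z":0,"spin":0},{"fingers":-1,"x":-0.106,"y":-0.001,"z":0,"spin":0},{"fingers":-1,"x":-0.106,"y":0.001,"z":0,"spin":0},{"fingers":-1,"x":-0.106,"y":0.001,"z":0,"spin":0}]'; python3 -c "
from h import *
print(get_obs()['force'],go(.04,-.053,0))"
```

```text
time_s: 3.1
ee_pos: [0.5817, -0.1001, 0.1041]
eef_rot: [-1.57, -0.0, -1.486]
force: [-15.4, 2.9, 31.4]
grip_width: 0.0007
[-15.42666983   2.91137775  31.39095411] [-0.0023  0.0001  0.0023]
```

Strip 3 is firm too, at 31 N. Next is strip 2.

```bash
python3 -m handwheel '[{"fingers":-1,"x":0,"y":-0.02,"z":0,"spin":0},{"fingers":-1,"x":-0.04,"y":-0.025,"z":0,"spin":0},{"fingers":-1,"x":-0.08,"y":-0.025,"z":0,"spin":0},{"fingers":-1,"x":-0.106,"y":-0.025,"z":0,"spin":0},{"fingers":-1,"x":-0.106,"y":-0.015,"z":0,"spin":0},{"fingers":-1,"x":-0.106,"y":-0.008,"z":0,"spin":0},{"fingers":-1,"x":-0.106,"y":-0.004,"z":0,"spin":0},{"fingers":-1,"x":-0.106,"y":-0.002,"z":0,"spin":0},{"fingers":-1,"x":-0.106,"y":0,"z":0,"spin":0},{"fingers":-1,"x":-0.106,"y":0,"z":0,"spin":0}]'; python3 -c "
from h import *
print(get_obs()['force'],go(.04,.053,0))"
```

```text
time_s: 4.1
ee_pos: [0.5728, 0.0054, 0.1016]
eef_rot: [-1.571, -0.0, -1.486]
force: [0.9, -0.7, 0.4]
grip_width: 0.0003
[ 0.91924817 -0.71976662  0.38129541] [-0.0024 -0.0024  0.002 ]
```

Strip 2 gives way: it sank 2.4 mm with almost no force. I'll keep pressing.

```bash
python3 -m handwheel '[{"fingers":-1,"x":0,"y":0.004,"z":0,"spin":0},{"fingers":-1,"x":0,"y":0.008,"z":0,"spin":-0},{"fingers":-1,"x":0,"y":0.012,"z":-0.001,"spin":0},{"fingers":-1,"x":0,"y":0.016,"z":-0.002,"spin":0},{"fingers":-1,"x":0,"y":0.02,"z":-0.003,"spin":0},{"fingers":-1,"x":0,"y":0.024,"z":-0.004,"spin":0},{"fingers":-1,"x":0,"y":0.027,"z":-0.005,"spin":0},{"fingers":-1,"x":0,"y":0.03,"z":-0.006,"spin":0},{"fingers":-1,"x":0,"y":0.03,"z":-0.006,"spin":0},{"fingers":-1,"x":0,"y":0.03,"z":-0.006,"spin":0}]'; python3 - <<'E'
from h import *
print(get_obs()['force'],go(.04,.053,0))
p,d=cams.camera("scene");cv2.imwrite("pics/s1.png",p[...,::-1])
E
```

```text
time_s: 5.1
ee_pos: [0.5672, 0.0056, 0.0718]
eef_rot: [-1.57, -0.0, -1.485]
force: [2.6, -1.6, 1.9]
grip_width: 0.0005
[ 2.61855387 -1.63584575  1.90885963] [-0.0018 -0.0322  0.0076]
```

View pics/s1.png

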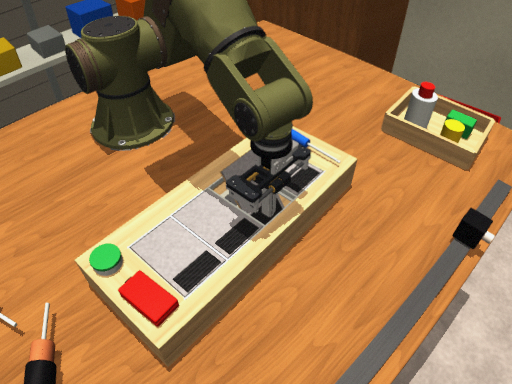

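Cover 2 has tipped and its near edge is up, around (235,185). I'll withdraw upwards, go back over the raised edge and come down in front of it.

```bash
python3 -m handwheel '[{"fingers":-1,"x":0,"y":-0.03,"z":0,"spin":0},{"fingers":-1,"x":0,"y":-0.07,"z":0,"spin":0},{"fingers":-1,"x":0,"y":-0.115,"z":0,"spin":0},{"fingers":-1,"x":0,"y":-0.14,"z":0,"spin":0},{"fingers":-1,"x":0,"y":-0.14,"z":-0.04,"spin":0},{"fingers":-1,"x":0,"y":-0.14,"z":-0.08,"spin":0},{"fingers":-1,"x":0,"y":-0.14,"z":-0.12,"spin":0},{"fingers":-1,"x":0,"y":-0.14,"z":-0.155,"spin":0},{"fingers":-1,"x":0,"y":-0.12,"z":-0.158,"spin":0},{"fingers":-1,"x":0,"y":-0.11,"z":-0.158,"spin":0}]'; python3 - <<'E'
from h import *
print(get_obs()['force'],go(-.12,.053,.02))
p,d=cams.camera("scene");cv2.imwrite("pics/s2.png",p[...,::-1])
E
```

```text
time_s: 6.15
ee_pos: [0.4083, -0.0076, 0.1808]
eef_rot: [-1.571, 0.0, -1.485]
force: [0.6, 0.4, -0.1]
grip_width: -0.0001
[ 0.559686    0.37585403 -0.05406893] [-0.0011  0.0568  0.0071]
```

View pics/s2.png

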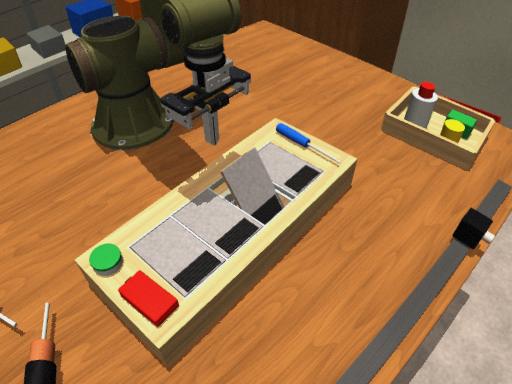

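```bash
python3 -m handwheel '[{"fingers":-1,"x":0,"y":0.02,"z":0,"spin":0},{"fingers":-1,"x":0,"y":0.037,"z":0,"spin":0},{"fingers":-1,"x":0,"y":0.037,"z":0.02,"spin":0},{"fingers":-1,"x":0,"y":0.037,"z":0.04,"spin":0},{"fingers":-1,"x":0,"y":0.037,"z":0.05,"spin":0},{"fingers":-1,"x":0,"y":0.037,"z":0.06,"spin":0},{"fingers":-1,"x":0,"y":0.037,"z":0.07,"spin":0},{"fingers":-1,"x":0,"y":0.037,"z":0.08,"spin":0},{"fingers":-1,"x":0,"y":0.037,"z":0.088,"spin":0},{"fingers":-1,"x":0,"y":0.037,"z":0.095,"spin":0}]'; python3 - <<'E'
from h import *
print(get_obs()['force'],go(-.023,.053,.04))
E
```

```text
time_s: 7.2
ee_pos: [0.5009, 0.0004, 0.1443]
eef_rot: [-1.581, 0.0, -1.484]
force: [-79.5, -8.2, 50.7]
grip_width: 0.0005
[-79.46008479  -8.19872921  50.7259909 ] [-0.0012  0.0001  0.0111]
```

The force reached about 94 N, so I'll back off and look.

```bash
python3 -m handwheel '[{"fingers":-1,"x":0,"y":0,"z":-0.01,"spin":0},{"fingers":-1,"x":0,"y":0,"z":-0.03,"spin":0},{"fingers":-1,"x":0,"y":0,"z":-0.06,"spin":0},{"fingers":-1,"x":0,"y":-0.02,"z":-0.08,"spin":0},{"fingers":-1,"x":0,"y":-0.04,"z":-0.09,"spin":0},{"fingers":-1,"x":0,"y":-0.06,"z":-0.1,"spin":0},{"fingers":-1,"x":0,"y":-0.06,"z":-0.1,"spin":0},{"fingers":-1,"x":0,"y":-0.06,"z":-0.1,"spin":0},{"fingers":-1,"x":0,"y":-0.06,"z":-0.1,"spin":0},{"fingers":-1,"x":0,"y":-0.06,"z":-0.1,"spin":0}]'; python3 - <<'E'
from h import *
print(get_obs()['force'],go(-.023,.053,.04))
a=cams.camera("scene")[0];b,d=cams.camera("top")
np.savez('top3.npz',p=b,d=d)
cv2.imwrite("pics/s3.png",np.hstack([cv2.resize(a[100:330,90:390],None,fx=1.3,fy=1.3),cv2.resize(b[120:296,190:440],(390,299))])[...,::-1])
E
```

```text
time_s: 8.2
ee_pos: [0.4043, -0.0079, 0.2036]
eef_rot: [-1.572, 0.0, -1.485]
force: [-0.5, -0.4, 0.3]
grip_width: 0.0
[-0.53584594 -0.40072735  0.3170696 ] [-0.0012  0.0595  0.1081]
```

View pics/s3.png

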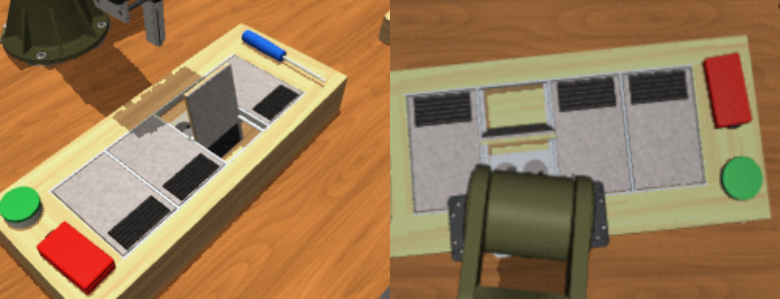

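It looks fully open, so the force was probably the stop. I'll measure the angle with a plane fit to the scene depth.

```bash
python3 - <<'E'
from h import *
p,d=cams.camera("scene");c=cams.get_calibration("scene")
K=np.array([[c['fx'],0,c['cx']],[0,c['fy'],c['cy']],[0,0,1.]])
v,u=np.mgrid[0:384,0:512];q=np.c_[u.ravel(),v.ravel()].astype(float)
n=cv2.undistortPoints(q.reshape(-1,1,2),K,np.array(c['dist'],float))[:,0];D=d.ravel()
V=np.array(c['view']);W=(np.c_[n*D[:,None],D]-V[:3,3])@V[:3,:3]
o,a=well();e=W[:,:2]-o;X=e@[np.cos(a),np.sin(a)];Y=e@[-np.sin(a),np.cos(a)];Z=W[:,2]-.085
m=(D>0)&(abs(Y-.053)<.04)&(abs(X)<.06)&(Z>.01)&(Z<.12)
print(m.sum(),Z[m].max(),X[m].min(),X[m].max())
for lo in np.arange(.01,.09,.02):
    k=m&(Z>lo)&(Z<lo+.02);print(lo,np.median(X[k]))
k=m&(Z<.08);s=np.polyfit(Z[k],X[k],1);print('angle',np.pi/2-np.arctan(-s[0]))
E
```

```text
1036 0.08901845239631169 -0.028531959010080946 0.0006075860354798793
0.01 -0.0034430370510190583
0.03 -0.007861292867437449
0.049999999999999996 -0.012479088160482836
0.06999999999999999 -0.01743793880123328
angle 1.3515024405189333
```

The cover is at 1.35 rad, on its stop, and the robot is clear. I'll check that the loose items haven't moved, then hand in.

```bash
python3 - <<'E'
from h import *
from station import workorder
A=np.load('top0.npz')['p'];B=cams.camera("top")[0]
for nm,i,(r0,r1,c0,c1) in(("red",0,(145,200,385,430)),("green",1,(205,245,395,435)),("blue",2,(200,260,170,197))):
    for p in(A,B):
        q=p[r0:r1,c0:c1].astype(int);j=[k for k in range(3) if k!=i]
        m=(q[...,i]>q[...,j].max(2)+40);y,x=np.nonzero(m);print(nm,m.sum(),x.mean()+c0,y.mean()+r0)
o=get_obs();print(o['force'],abs(o['joint_vel']).max(),o['time_s'])
workorder.hand_in()
E
```

```text
red 1313 410.7281035795887 171.08377760853008
red 1326 410.84012066365005 170.98491704374058
green 516 415.4767441860465 224.4282945736434
green 518 415.4671814671815 224.44208494208493
blue 428 183.0467289719626 231.9485981308411
blue 431 183.03712296983758 231.95591647331787
[-1.06432081  0.21521006  0.32361416] 0.0058290254724067325 8.4
the job is handed in; nothing more can be done
```

The rocking cover was the 2nd from the left; I tipped it, pushed it fully open and left it standing there. The job was handed in at about 8.4 s of the 45 s allowed.

- **Finding it:** with the fingers shut, I pressed strip 4 (about 12 N) and strip 3 (about 31 N), and neither moved. Strip 2 sank under almost no force, so I never pressed strip 1.
- **Opening it:** I pressed strip 2 down about 32 mm. I then moved over to the near side and pushed the raised end on to its stop.
- **Last checks:** a plane fit to the depth picture puts the cover at 1.35 rad, with its top edge 89 mm above the well. In the top view, the bit case, screw tin and screwdriver are within 0.2 pixel of their starting places. The arm was clear of everything, with about 1 N of residual force, and practically still.
- **Went less well:** the fingers reached the stop earlier than I had worked out, so the push peaked at about 94 N at the wrist on the end-of-call reading. That is under the 120 N limit, but I only read the force after each call, so a brief higher peak could have gone unseen. I backed off straight away and the cover stayed open. One earlier move call was refused for missing keys, and the arm did not move.

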